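# Run-out check of a bandsaw wheel on its truing stand

### The arm

A 7-joint arm with a two-finger parallel gripper is mounted at the origin on the work surface. World frame = base frame: x ahead of the robot, y to its left, z up, the work surface at z = 0. Lengths are in m, angles in degrees, forces in N, time in s.
With the tool pointing down it reaches from about 0.425 to 0.825 m from the base axis. Payload 3.6 kg.
Tool frame: the origin (TCP) lies between the finger pads; the fingertips stand 17 mm ahead of it and the grasp point (between the pads) lies 2 mm behind it (env.tip_extent is the distance from the TCP to the fingertips, in m); z points along the fingers, y is the line along which they close (so a half turn about z gives the same grasp; the last joint's range is limited). The gripper opens to 93 mm and grips with 3 to 60 N. Pads are 15 mm wide; open, the fingers measure 128 mm over their backs; the gripper's body (75 mm by 188 mm) begins 65 mm behind the grasp point.
Start: joints at [62.137, 35.231, -0.722, 81.555, 0.464, 63.22, -2.315], TCP at [0.288, -0.582, 0.236] pointing down, gripper open.
Joint ranges: [-178.69, 178.69], [-17.37, 117.87], [-77.05, 75.6], [15.02, 138.74], [-78.02, 258.01], [0.78, 113.62], [-162.83, 162.83]. Speed limits (degrees/s): [159.86, 159.86, 180, 180, 180, 180, 180].

### API

Orientations are given as a 3x3 rotation matrix whose columns are the frame's x, y, z axes.
In Python, from cell import env, cams gives the robot as it stands.
- The arm moves only by the tool arm_command, never from a script. Its argument "increments" is a list of rows, each a list of 5 numbers: the shift along the tool's x, y, z as a fraction of full scale, then the turn about the tool's z as a fraction of full scale, then the closure, from 0 (fully open) to 1 (shut). In form: [[tx, ty, tz, spin, gripper], ...]. A call has 1 to 8 rows; each row is the pose to reach, as a shift and turn from the pose commanded when the call began, along the tool's axes at that moment, turning the shorter way round; what a row does not reach only later rows make up. Full scale, the value 1, is 200 mm for a shift and 2 pi rad for a turn. A row lasts 1/10 s, in which the tool goes at most 50 mm and 8.59 degrees, less where a joint would pass 70% of its speed; a pose out of reach is approached as far as the arm can. A call with a number of a shift or a turn outside -1 to 1 is refused whole. A call with a gripper value outside its range is refused whole. The fingers move at their own pace and stop on an object; the grip force is fixed at half the most. Time passes only in rows, so rows that repeat a pose let the fingers close. It gives the time, the measured TCP pose, the force, the opening and the grip force at its end, in the units of the state.
- env.state(): the state, without advancing time (a new reading comes with each control period).
- cams.read_camera(name): name is "side" or "top" or "wrist"; returns a dict with "img" (384x512x3 uint8, blue, green, red), "fx", "fy", "cx", "cy" (pixels), "cam_to_world" (4x4, takes a point from camera to world coordinates). Camera axes: x right, y down, z forward; pixel columns grow to the right and rows downward; lengths in m; the calibration is good to about 2 mm. A picture is of the moment at which its call begins. There is no depth.
- env.sign_off(): hands the job in; it is judged then, once.
The state is a dict: "t": time; "joint_positions": joint angles; "joint_velocities": joint speeds; "joint_efforts": joint torques, N m; "position": TCP position; "ee_rot": TCP orientation; "contact_force": force on the tool from outside, world axes, zero at the start; "torque": the same for the moment, N m; "opening": finger opening in m; "grasp_force": force on a finger pad.
Only numpy, scipy, OpenCV 4.12 (cv2) and the standard library are available. Lean on these libraries where they do the work, as an engineer would, in place of code of your own. Each camera call takes 0.05 s, during which the arm holds its last target. There are 200 camera calls.

### The job

Check the bandsaw wheel for run-out: with the red crank knob, turn it counter-clockwise (seen from above) up to 15 rpm and keep the wheel itself within 2.5 rpm of that for 8 seconds without a break, then bring it to a stop with the pointer tip over the red patch on its rim and let go of the knob. The crank drives the wheel through a soft spring, so watch the wheel: never let it run over 24 rpm or swing backwards, touch only the knob and not the wheel's rim, spokes or tyre, and leave the other things on the bench where they are.

Things in the scene. Friction and masses are not known exactly. Their poses are not given: they have to be found in the camera images.
- stand: green cast truing stand, fixed to the bench (place and yaw vary): round foot 200 diameter with the spindle upright in its centre; all moving parts turn about this vertical axis. Origin on the axis at bench height. Its own +x points from the axis to the pointer post (post at 215 from the axis, top 116 above the bench), its +y to the dial indicator (at 225 from the axis, top 112 above the bench)
- pointer_tip (a point): tip of the fixed yellow pointer that reaches inwards over the rim: 160 from the axis, 110 above the bench
- red_mark (a point): middle of the red patch (26 radially x 40 along the rim) painted on the wheel's rim, 160 from the axis, 95 above the bench; it lies across the axis from the crank (half a turn) when the spring is relaxed
- wheel (a joint): angle of the flat-lying grey wheel against the stand, rad, counter-clockwise from above positive, counts on over full turns; red patch under the pointer at pi (plus full turns). 356 diameter over the tyre, rim top 94 above the bench. Moment of inertia nominally 0.135 kg m2 (varies 0.75 to 1.35 times); bearing friction 0.010 N m plus 0.003 N m s/rad: it coasts long
- crank (a joint): twist of the crank against the wheel, rad, positive = crank ahead counter-clockwise, 0 = spring relaxed, stops at +-2.2. The torsion spring, 0.07 N m/rad (damping 0.007 N m s/rad), is the wheel's only drive. Steel arm 98 to 108 above the bench. With joint wheel 0 and twist 0 the crank points along the stand's +x
- knob_grip (a point): middle of the grip of the red crank knob: upright cylinder, 24 diameter, from 110 to 168 above the bench, 85 from the axis; this point lies on its axis 150 above the bench. The knob spins freely on its pin, so a gripper that holds it need not turn with the crank
- rim: the wheel's grey rim and five spokes with the black rubber tyre round it, 178 outer radius, rim and tyre together 34 wide radially, 64 to 94 above the bench; rigid with the hub; origin on the axis at its underside, same axes as the stand at joint wheel = 0. Not to be touched
- board: maple board with a bark edge, 300 x 136 x 30, lying flat left of the stand; to be left alone; origin in the middle of its underside
- glue: yellow glue bottle, 60 diameter, 170 tall, standing on the right; to be left alone; origin in the middle of its underside
- screw_jar: glass jar with steel lid, 70 diameter, 90 tall, standing on the right; to be left alone; origin in the middle of its underside
- offcut: wooden offcut 60 x 40 x 35, far left; to be left alone; origin in the middle of its underside

How it is judged (in metres and radians):
On the way, in this order (a step that is already met when the one before it is completed fails the run):
1. the wheel turns counter-clockwise at 12.5 to 17.5 rpm (1.31 to 1.83 rad/s) for 8 s without a break (velocity of joint wheel between 1.309 and 1.833 rad/s), for 8 s.
2. the wheel stands still with the pointer tip over the red patch (horizontal distance between red_mark and pointer_tip below 0.02 m and velocity of joint wheel between -0.06 and 0.06 rad/s), for 0.5 s.
At the end, for the whole second after the job is handed in: the knob is let go, the wheel is at rest (under 0.06 rad/s) and the middle of the red patch is within 20 mm of the point below the pointer tip; the crank has come to rest (under 0.3 rad/s) (all of step 2 and velocity of joint crank between -0.3 and 0.3 rad/s); the robot touches nothing.
It fails at once if the wheel runs faster than 24 rpm (2.51 rad/s) (velocity of joint wheel above 2.51 rad/s).
It fails at once if the wheel swings backwards (clockwise faster than 0.3 rad/s) (velocity of joint wheel below -0.3 rad/s).
It fails at once if the robot presses on the wheel's rim, spokes or tyre (over 2 N) (contact force between the arm and rim above 2 N).
It fails at once if the fingers press on the rim, spokes or tyre (over 2 N) (contact force between the fingers and rim above 2 N).
It fails at once if a bystander is moved by more than 30 mm (distance of any of board, glue, screw_jar, offcut from where it was at the start of the episode above 0.03 m).
It also fails if it takes over 64 s, if anything falls off the work surface, if the arm or the gripper's body presses on something with over 40 N, if the wrist force passes 120 N, or if a joint passes its speed limit or range.

## Working session

There is one attempt and no reset: what is moved stays moved. The work goes in short steps, Python scripts to look and compute and a tool call to move; the robot and the scene stay as the last step left them, time stands still between calls to the robot, and variables do not carry over. Pictures are saved under pics/ and viewed, at most 10 in all, crops included, and the job is handed in when it is done.

Besides the shell and the picture viewer there is one more tool, called in YAML: its name, and indented under it one key for each argument. arm_command: Moves the arm, as the interface text tells. Shift numbers are shares of 200 mm and turn numbers shares of 2 pi rad, none past 1 either way. Its arguments: {"type":"object","properties":{"increments":{"type":"array","items":{"type":"array","items":{"type":"number","minimum":-1,"maximum":1}}}},"required":["increments"]}

```bash
mkdir -p pics; ls
python3 - <<'E'
from cell import env,cams
import cv2,numpy as np
s=env.state();print(s['t'],s['position'],s['ee_rot'],s['opening'])
for n in['top','side']:
    r=cams.read_camera(n);cv2.imwrite(f'pics/{n}0.png',r['img']);print(n,r['fx'],r['fy'],r['cx'],r['cy'],np.round(r['cam_to_world'],4).tolist())
E
```

```text
pics
0.0 [ 0.28813709 -0.58183514  0.23448463] [[ 8.96107924e-01  4.43834724e-01 -1.15164287e-03]
 [ 4.43836217e-01 -8.96105085e-01  2.25594274e-03]
 [-3.07273052e-05 -2.53270898e-03 -9.99996792e-01]] 0.09292088232348929
top 393.9219918010344 393.9219918010344 262.3801962982099 190.52102233826204 [[0.0148, -0.9736, 0.2277, 0.2505], [-0.9999, -0.016, -0.0031, 0.0154], [0.0066, -0.2277, -0.9737, 1.594], [0.0, 0.0, 0.0, 1.0]]
side 475.9507370319973 475.9507370319973 253.90681079617627 194.29402713598725 [[-0.9725, -0.1773, 0.1513, 0.3319], [-0.233, 0.7204, -0.6532, 1.0216], [0.0069, -0.6705, -0.7419, 1.2715], [0.0, 0.0, 0.0, 1.0]]
```

Run:
```python
import cv2
a=cv2.imread('pics/top0.png');cv2.imwrite('pics/top0b.png',cv2.resize(a[60:330,120:480],None,fx=2.2,fy=2.2,interpolation=cv2.INTER_CUBIC))
```

```text
(no output)
```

View pics/top0b.png

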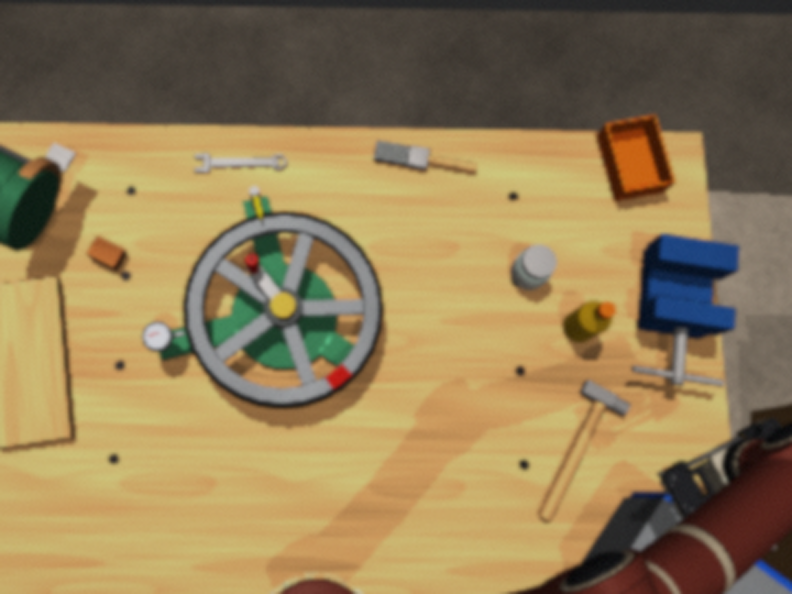

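View pics/side0.png

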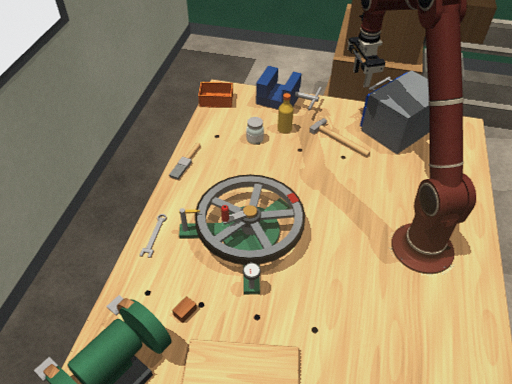

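```bash
cat > h.py <<'E'
from cell import env,cams
import cv2,numpy as np
def grab(n):
    return cams.read_camera(n)
def px2w(r,u,v,z):
    d=r['cam_to_world'][:3,:3]@np.array([(u-r['cx'])/r['fx'],(v-r['cy'])/r['fy'],1]);o=r['cam_to_world'][:3,3]
    return (o+d*(z-o[2])/d[2])[:2]
def w2px(r,p):
    c=np.linalg.inv(r['cam_to_world'])@np.append(p,1);return np.array([c[0]/c[2]*r['fx']+r['cx'],c[1]/c[2]*r['fy']+r['cy']])
def red(r):
    h=cv2.cvtColor(r['img'],cv2.COLOR_BGR2HSV);m=((h[...,0]<6)|(h[...,0]>174))&(h[...,1]>190)&(h[...,2]>110)
    n,l,st,c=cv2.connectedComponentsWithStats(m.astype(np.uint8));return [(st[i,4],c[i]) for i in range(1,n) if st[i,4]>15]
E
python3 - <<'E'
from h import *
for n in['top','side']:
    r=grab(n)
    for a,c in red(r): print(n,a,c.round(1),'z95',px2w(r,*c,.095).round(4),'z140',px2w(r,*c,.14).round(4))
    if n=='top':
        cr=lambda u,v:(120+u/2.2,60+v/2.2)
        q=[px2w(r,*cr(u,v),.094) for u,v in[(184,309),(382,309),(283,211),(283,407)]];print(np.round(q,4))
        print('dial',px2w(r,*cr(157,336),.112),'ptr',px2w(r,*cr(258,210),.11))
    # dark tyre points by fitting
E
```

```text
top 54 [273.6 230.9] z95 [ 0.4434 -0.0344] z140 [ 0.4376 -0.0329]
[[ 0.558   0.2382]
 [ 0.5637 -0.1115]
 [ 0.7423  0.0676]
 [ 0.3886  0.0595]]
dial [0.50583731 0.27986125] ptr [0.73818176 0.11194224]
side 27 [292.4 197.6] z95 [ 0.4446 -0.0303] z140 [0.4402 0.0099]
side 23 [224.4 208.3] z95 [0.6504 0.0684] z140 [0.6382 0.1049]
```

Run:
```python
import cv2
a=cv2.imread('pics/top0.png');b=cv2.imread('pics/side0.png')
x=cv2.resize(a[140:255,185:310],(540,497),interpolation=cv2.INTER_CUBIC)
cv2.imwrite('pics/t1.png',x)
cv2.imwrite('pics/s1.png',cv2.resize(b[165:305,170:320],(643,600),interpolation=cv2.INTER_CUBIC))
```

```text
(no output)
```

View pics/t1.png

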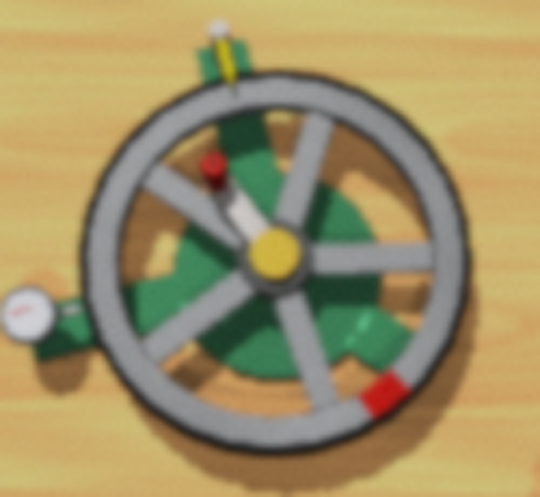

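View pics/s1.png

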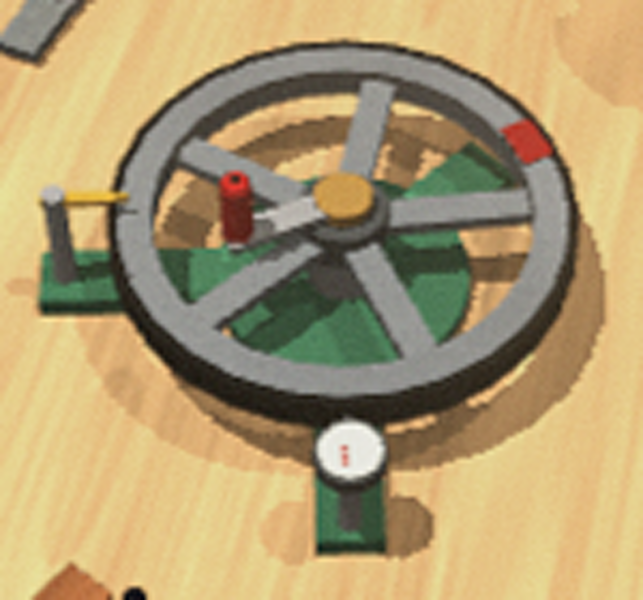

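Run:
```python
from h import *
from scipy.optimize import least_squares
T=grab('top');S=grab('side')
t=lambda u,v:(185+u/4.32,140+v/4.32); s=lambda u,v:(170+u/4.287,165+v/4.287)
obs=[(T,t(233,90),160,.110,0,0),(T,t(219,30),215,.116,0,0),(T,t(28,315),225,.112,90,0),(S,s(52,193),215,.116,0,0),(S,s(127,198),160,.11,0,0),(S,s(351,450),225,.112,90,0),
(T,t(214,162),85,.168,0,1),(S,s(235,180),85,.168,0,1),(T,t(383,396),160,.095,0,2),(S,s(527,143),160,.095,0,2)]
def pt(p,r,z,a,k): 
    th=p[2]+np.radians(a)+(p[3] if k==1 else p[4] if k==2 else 0);return np.array([p[0]+r/1e3*np.cos(th),p[1]+r/1e3*np.sin(th),z])
def f(p):
    e=[w2px(c,pt(p,r,z,a,k))-uv for c,uv,r,z,a,k in obs]
    # tyre
    ph=np.linspace(0,2*np.pi,720)
    c=np.array([w2px(T,[p[0]+.178*np.cos(q),p[1]+.178*np.sin(q),.094]) for q in ph])
    e.append([c[:,0].min()-t(82,0)[0],c[:,0].max()-t(470,0)[0]]);e.append([c[:,1].min()-t(0,70)[1],0])
    return np.concatenate(e)
r=least_squares(f,[.565,.063,.27,0.3,3.4],loss='soft_l1',f_scale=.6);print(r.x.round(4),np.degrees(r.x[2:]).round(2));print(f(r.x).reshape(-1,2).round(2).tolist())
p=r.x;print('knob',pt(p,85,.15,0,1))
```

```text
[0.5651 0.0658 0.2659 0.401  3.5515] [ 15.23  22.97 203.49]
[[-0.76, -0.84], [-0.87, -0.29], [-0.92, -0.24], [0.31, -0.4], [0.33, -0.68], [0.24, -1.17], [-0.68, 0.12], [-0.0, -0.94], [-0.13, 0.08], [0.92, -1.4], [-1.76, 0.01], [-0.48, 0.0]]
knob [0.63189345 0.11838712 0.15      ]
```

arm_command:
  increments:
    - [1,-0.767,0,0.0731,0]
    - [1,-0.767,0,0.0731,0]
    - [1,-0.767,0,0.0731,0]
    - [1,-0.767,0,0.0731,0]
    - [1,-0.767,0,0.0731,0]
    - [1,-0.767,0,0.0731,0]

```text
t: 0.9
position: [0.4046, -0.3478, 0.2357]
ee_rot: [[1.0, 0.015, 0.003], [0.015, -1.0, 0.006], [0.003, -0.006, -1.0]]
contact_force: [0.4, -0.3, 0.2]
opening: 0.0927
grasp_force: 0.0
```

arm_command:
  increments:
    - [0.5,-1,0,0,0]
    - [0.5,-1,0,0,0]
    - [0.5,-1,0,0,0]
    - [0.5,-1,0,0,0]
    - [0.5,-1,0,0,0]

```text
t: 1.4
position: [0.5016, -0.1509, 0.2358]
ee_rot: [[1.0, 0.008, 0.001], [0.008, -1.0, 0.003], [0.002, -0.003, -1.0]]
contact_force: [-0.1, 0.4, -0.8]
opening: 0.093
grasp_force: 0.0
```

arm_command:
  increments:
    - [0.5,-1,0,0,0]
    - [0.5,-1,0,0,0]
    - [0.5,-1,0,0,0]
    - [0.5,-1,0,0,0]
    - [0.5,-1,0,0,0]
    - [0.5,-1,0,0,0]

```text
t: 2.0
position: [0.6004, 0.0495, 0.2351]
ee_rot: [[1.0, 0.009, 0.0], [0.009, -1.0, 0.003], [0.0, -0.003, -1.0]]
contact_force: [-1.5, 0.2, -0.1]
opening: 0.093
grasp_force: 0.0
```

Run:
```python
from h import *
s=env.state();print(s['t'],s['position'],s['ee_rot'],s['contact_force'],s['joint_positions'],s['joint_velocities'])
r=grab('wrist');cv2.imwrite('pics/w0.png',r['img']);print(w2px(r,[.6319,.1184,.168]),[ (a,c) for a,c in red(r)])
for a,c in red(r): print(px2w(r,*c,.168))
```

```text
2.0 [0.60044895 0.04948539 0.23513157] [[ 9.99961847e-01  8.72577234e-03  4.06954861e-04]
 [ 8.72435171e-03 -9.99956260e-01  3.37094410e-03]
 [ 4.36351152e-04 -3.36726507e-03 -9.99994236e-01]] [-1.45637318  0.2340036  -0.1368171 ] [ -7.62597648  30.88657649   1.50546931  90.03053279  -1.12187518
  59.05196034 -95.25769282] [ 3.29370711 -1.52091871  4.31560707  3.16313292  1.86854337  0.57394009
  1.23619888]
[174.28279799 168.49860209] [(np.int32(466), array([173.25321888, 165.95922747])), (np.int32(476), array([318.82142857, 305.78991597]))]
[0.63402238 0.11910646]
[ 0.50039536 -0.0105913 ]
```

View pics/w0.png

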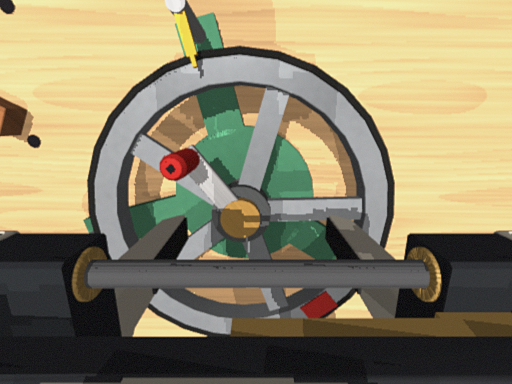

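Run:
```python
from h import *
from scipy.optimize import least_squares
W=grab('wrist');print(W['fx'],W['cam_to_world'][:3,3])
def pt(p,r,z,th): return np.array([p[0]+r*np.cos(th),p[1]+r*np.sin(th),z])
def f(p):
    e=[w2px(W,pt(p,.16,.11,p[2]))-(198.5,68),w2px(W,pt(p,.215,.116,p[2]))-(175,4),w2px(W,pt(p,.085,.168,p[2]+p[3]))-(173.3,166),w2px(W,pt(p,.16,.095,p[2]+p[3]+np.pi))-(318.8,305.8)]
    c=np.array([w2px(W,pt(p,.178,.094,q)) for q in np.linspace(0,2*np.pi,720)])
    e.append([c[:,0].min()-89,c[:,0].max()-393]);e.append([c[:,1].min()-46,0]);return np.concatenate(e)
r=least_squares(f,[.565,.063,.27,0.4],loss='soft_l1');p=r.x;print(p.round(4));print(f(p).reshape(-1,2).round(1).tolist());print('knob',pt(p,.085,.15,p[2]+p[3]),env.state()['position'],env.state()['t'])
```

```text
264.67012281988417 [0.66985581 0.04629075 0.38503233]
[0.5642 0.0627 0.262  0.3966]
[[-2.4, -0.0], [0.4, -2.4], [0.3, 2.4], [0.2, 2.6], [-2.1, 2.9], [-0.3, 0.0]]
knob [0.63141108 0.11470283 0.15      ] [0.59923714 0.04303254 0.2353424 ] 2.1
```

arm_command:
  increments:
    - [0.086,-0.188,0,0,0]
    - [0.17,-0.376,0,0,0]
    - [0.17,-0.376,0,0,0]
    - [0.17,-0.376,0,0,0]
    - [0.17,-0.376,0,0,0]
    - [0.17,-0.376,0,0,0]

```text
t: 2.7
position: [0.6333, 0.1161, 0.236]
ee_rot: [[1.0, -0.003, 0.0], [-0.003, -1.0, -0.002], [0.0, 0.002, -1.0]]
contact_force: [-0.1, 0.5, -0.4]
opening: 0.093
grasp_force: 0.0
```

Run:
```python
from h import *
s=env.state();print(s['t'],s['position'],s['ee_rot'][:,0],s['joint_velocities'].round(1) if hasattr(s['joint_velocities'],'round') else s['joint_velocities'])
r=grab('wrist');cv2.imwrite('pics/w1.png',r['img']);print(r['cam_to_world'].round(4).tolist())
for a,c in red(r): print(a,c,px2w(r,*c,.168),px2w(r,*c,.095))
s=env.state();print(s['t'],s['position'])
```

```text
2.7 [0.63325577 0.11606488 0.23597733] [ 9.99994134e-01 -3.42453356e-03  7.23730934e-05] [-0.3 -0.  -0.6 -0.3 -0.2  0.   0.1]
[[-0.0034, -0.9678, -0.2516, 0.7034], [-1.0, 0.0038, -0.0013, 0.1165], [0.0022, 0.2516, -0.9678, 0.3859], [0.0, 0.0, 0.0, 1.0]]
441 [250.46031746 203.28344671] [0.63483981 0.12128795] [0.61187934 0.12289455]
2.75 [0.63326026 0.11664861 0.23600327]
```

View pics/w1.png

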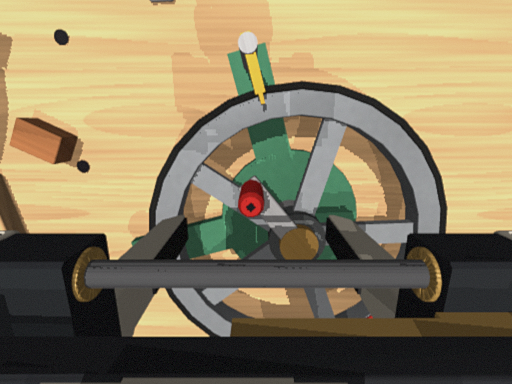

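Run:
```python
from h import *
from scipy.optimize import least_squares
W=grab('wrist')
def pt(p,r,z,th): return np.array([p[0]+r*np.cos(th),p[1]+r*np.sin(th),z])
def f(p):
    e=[w2px(W,pt(p,.16,.11,p[2]))-(264.5,107),w2px(W,pt(p,.215,.116,p[2]))-(248,42),w2px(W,pt(p,.085,.168,p[2]+p[3]))-(251,206)]
    c=np.array([w2px(W,pt(p,.178,.094,q)) for q in np.linspace(0,2*np.pi,720)])
    e.append([c[:,0].min()-150,c[:,0].max()-447]);e.append([c[:,1].min()-83,0]);return np.concatenate(e)
r=least_squares(f,[.565,.063,.27,0.4],loss='soft_l1');p=r.x;print(p.round(4));print(f(p).reshape(-1,2).round(1).tolist());print('knob',pt(p,.085,.15,p[2]+p[3]),env.state()['position'],env.state()['t'])
```

```text
[0.5644 0.0685 0.2582 0.4056]
[[-1.0, -2.3], [0.7, 1.8], [0.7, 1.1], [-2.6, 0.3], [-1.2, 0.0]]
knob [0.63138891 0.12086208 0.15      ] [0.63325731 0.11717915 0.23596935] 2.8
```

arm_command:
  increments:
    - [-0.006,-0.012,0.22,0,0]
    - [-0.006,-0.012,0.44,0,0]
    - [-0.006,-0.012,0.44,0,0.5]
    - [-0.006,-0.012,0.44,0,1]
    - [-0.006,-0.012,0.44,0,1]
    - [-0.006,-0.012,0.44,0,1]
    - [-0.006,-0.012,0.44,0,1]

```text
t: 3.5
position: [0.6332, 0.1216, 0.1497]
ee_rot: [[1.0, 0.0, 0.004], [0.0, -1.0, 0.001], [0.004, -0.001, -1.0]]
contact_force: [-0.9, 0.2, -0.4]
opening: 0.0574
grasp_force: 0.0
```

arm_command:
  increments:
    - [0,0,0,0,1]
    - [0,0,0,0,1]

```text
t: 3.7
position: [0.6324, 0.1215, 0.1482]
ee_rot: [[1.0, 0.001, 0.001], [0.001, -1.0, 0.0], [0.001, -0.0, -1.0]]
contact_force: [0.2, 0.2, 0.2]
opening: 0.0417
grasp_force: 0.0
```

Run:
```python
from h import *
s=env.state();print(s['t'],s['position'],s['ee_rot'][:,0],s['contact_force'])
for n in ['wrist','top','side']:
    r=grab(n);cv2.imwrite(f'pics/g_{n}.png',r['img'])
    for a,c in red(r): print(n,a,c,px2w(r,*c,.095))
```

```text
3.7 [0.6323537  0.12154323 0.14824935] [9.99999455e-01 5.47462510e-04 8.88495059e-04] [0.23824809 0.17213791 0.24915317]
wrist 496 [255.15322581 217.94758065] [0.62606222 0.12282858]
wrist 718 [258.27715877 245.89415042] [0.60115672 0.12021936]
top 55 [273.58181818 230.98181818] [ 0.4432106  -0.03447712]
side 17 [291.76470588 195.64705882] [ 0.44807336 -0.03839119]
```

arm_command:
  increments:
    - [0,0,0,0,1]
    - [0,0,0,0,1]
    - [0,0,0,0,1]

```text
t: 4.15
position: [0.6321, 0.1214, 0.1476]
ee_rot: [[1.0, 0.0, -0.0], [0.0, -1.0, -0.0], [-0.0, 0.0, -1.0]]
contact_force: [0.1, -0.7, 0.2]
opening: 0.0234
grasp_force: 30.0
```

```bash
cat > plan.py <<'E'
import sys,json,os
from h import *
from scipy.optimize import least_squares
C=np.array([.565,.067]);YAW=.262;R=.0865;K=.07;D=.007;L=.07;W0=1.571
F='log.json'
G=json.load(open(F)) if os.path.exists(F) else None
def measure(names):
    out=[]
    for n in names:
        t=env.state()['t'];r=grab(n)
        for a,c in red(r):
            p=px2w(r,*c,.095)-C;rad=np.hypot(*p);ang=np.arctan2(p[1],p[0])-np.pi
            ok=.145<rad<.172 and a>={'top':35,'side':12,'wrist':200}[n]
            print(' ',n,round(t,2),a,'r',rad.round(4),'psi',(ang%(2*np.pi)).round(3),'ok' if ok else '')
            if ok: out.append((t,float(ang),n))
    return out
def crank_angles(log):
    log=np.array(log);a=np.unwrap(np.arctan2(log[:,2]-C[1],log[:,1]-C[0]));return log[:,0],a
def acc(w,tw,dtw,J,fc):
    tau=K*tw+D*dtw
    if abs(w)<.004 and abs(tau)<fc: return -w/.01
    return (tau-fc*np.tanh(w/.004)-.003*w)/J
def sim(J,fc,psi0,t1):
    t,a=crank_angles(G['log']);ts=np.arange(t[0],t1+.005,.01)
    c=np.interp(ts-L,t,a);psi=psi0;w=0;P=[];
    for i in range(len(ts)):
        P.append((psi,w))
        dc=(c[i]-c[i-1])/.01 if i else 0
        w+=.01*acc(w,c[i]-psi,dc-w,J,fc);psi+=.01*w
    return ts,np.array(P),c
def estimate(t1):
    M=G['meas']
    def res(p):
        ts,P,_=sim(*p,t1);e=[(p[0]-.135)/.03,(p[1]-.01)/.002,(p[2]-.69)/.01]
        for t,a,n in M:
            d=np.interp(t,ts,P[:,0])-a;d-=2*np.pi*round(d/2/np.pi);e.append(d/(.015 if n=='top' else .03))
        return np.array(e)
    r=least_squares(res,G['p'],loss='soft_l1',f_scale=2,diff_step=1e-2,x_scale=[.03,.002,.01],max_nfev=12)
    G['p']=list(map(float,r.x));ts,P,c=sim(*r.x,t1);e=res(r.x)[3:]
    print('J %.4f fc %.4f psi0 %.3f'%tuple(r.x),'res',[(n[0],round(float(x),1)) for (_,_,n),x in zip(M,e)][-8:])
    return ts,P,c
def emit(pos,z=None):  # absolute xy targets per 0.1 s -> call rows; updates log
    base=np.array(G['cmd']);t=G['log'][-1][0];rows=[]
    for i in range(0,len(pos),8):
        b=base.copy();rr=[]
        for p in pos[i:i+8]:
            d=(p-b)/.2;q=[round(float(d[0]),3),round(float(-d[1]),3)];base=b+.2*np.array([q[0],-q[1]]);t+=.1
            G['log'].append([t,*map(float,base)]);rr.append([q[0],q[1],0,0,1])
        print(json.dumps(rr))
    G['cmd']=list(map(float,base))
E
cat > step.py <<'E'
# step.py mode cams nrows ; mode: run TEND | stop
from plan import *
import plan
mode=sys.argv[1];cn=[c for c in sys.argv[2].split(',') if c!='-'];n=int(sys.argv[3])
s=env.state()
if G is None:
    p=s['position'];G={'log':[[s['t'],float(p[0]),float(p[1])]],'cmd':[float(p[0]),float(p[1])],'meas':[],'p':[.135,.010,.69]};plan.G=G
print('t',s['t'],'logt',round(G['log'][-1][0],2),'pos-cmd mm',((s['position'][:2]-G['cmd'])*1e3).round(1),'z',round(s['position'][2],4),'F',np.round(s['contact_force'],1))
G['meas']+=measure(cn)
t=env.state()['t'];G['log'].append([t,*G['cmd']])
ts,P,c=estimate(t);J,fc,_=G['p'];psi,w=P[-1];tw=c[-1]-psi
# arm lag settles: the command angle is what the next rows start from
_,a=crank_angles(G['log']);cc=a[-1]
i=ts>t-4
print('est psi %.3f w %.3f tw %.3f  w range last 4s %.3f..%.3f; to mark %.3f rad'%(psi,w,tw,P[i,1].min(),P[i,1].max(),(YAW+np.pi-psi)%(2*np.pi)))
a0=(K*tw-(fc if w>.004 else 0)-.003*w)/J
if mode=='run':
    T=max(float(sys.argv[4])-t,1.5);wt=float(sys.argv[5]) if len(sys.argv)>5 else W0
    # cubic w(t): w0,a0 -> wt,0
    A=np.linalg.solve([[T**2,T**3],[2*T,3*T**2]],[wt-w-a0*T,-a0])
    wf=lambda x:(w+a0*x+A[0]*x*x+A[1]*x**3,a0+2*A[0]*x+3*A[1]*x*x) if x<T else (wt,0.)
else:
    T=float(sys.argv[4])-t;turns=int(sys.argv[5]);dist=(YAW+np.pi-psi)%(2*np.pi)+2*np.pi*turns
    # psi quintic: start (0,w,a0) -> (dist,0,0)
    A=np.linalg.solve([[T**3,T**4,T**5],[3*T**2,4*T**3,5*T**4],[6*T,12*T**2,20*T**3]],[dist-w*T-a0*T*T/2,-w-a0*T,-a0])
    wf=lambda x:(w+a0*x+3*A[0]*x**2+4*A[1]*x**3+5*A[2]*x**4,a0+6*A[0]*x+12*A[1]*x*x+20*A[2]*x**3) if x<T else (0.,0.)
    v=np.array([wf(x) for x in np.arange(0,T,.1)]);print('stop plan w range',v[:,0].min().round(3),v[:,0].max().round(3),'acc',v[:,1].min().round(2),v[:,1].max().round(2))
x=0;th=psi;q=tw;pos=[];cr=[]
for k in range(n):
    for _ in range(10):
        ww,aa=wf(x+L);tau=J*aa+.003*ww+fc*np.tanh(ww/.05)
        q+=.01*(tau-K*q)/D*.6;th+=.01*wf(x)[0];x+=.01
    # aim ahead by arm lag
    ca=th+q+L*wf(x)[0];ca=cc+np.clip(ca-cc,-.22,.22);cc=ca;cr.append(ca)
    pos.append(C+R*np.array([np.cos(ca),np.sin(ca)]))
print('crank rate',np.round(np.diff(cr)/.1,2).tolist())
emit(pos);json.dump(G,open(F,'w'))
E
python3 step.py run top 24 12.0
```

```text
t 4.15 logt 4.15 pos-cmd mm [0. 0.] z 0.1476 F [ 0.1 -0.7  0.2]
  top 4.15 55 r 0.1585 psi 0.695 ok
J 0.1350 fc 0.0100 psi0 0.691 res [('t', -0.2)]
est psi 0.691 w 0.000 tw -0.010  w range last 4s 0.000..0.000; to mark 2.712 rad
crank rate [0.26, 0.32, 0.37, 0.41, 0.45, 0.46, 0.47, 0.46, 0.44, 0.42, 0.4, 0.39, 0.38, 0.38, 0.38, 0.39, 0.4, 0.41, 0.43, 0.44, 0.46, 0.47, 0.49]
[[-0.004, -0.006, 0, 0, 1], [-0.012, -0.015, 0, 0, 1], [-0.021, -0.025, 0, 0, 1], [-0.032, -0.036, 0, 0, 1], [-0.045, -0.049, 0, 0, 1], [-0.06, -0.061, 0, 0, 1], [-0.076, -0.074, 0, 0, 1], [-0.092, -0.086, 0, 0, 1]]
[[-0.017, -0.01, 0, 0, 1], [-0.033, -0.02, 0, 0, 1], [-0.049, -0.028, 0, 0, 1], [-0.065, -0.036, 0, 0, 1], [-0.08, -0.043, 0, 0, 1], [-0.095, -0.048, 0, 0, 1], [-0.111, -0.054, 0, 0, 1], [-0.127, -0.058, 0, 0, 1]]
[[-0.016, -0.005, 0, 0, 1], [-0.033, -0.008, 0, 0, 1], [-0.05, -0.011, 0, 0, 1], [-0.069, -0.014, 0, 0, 1], [-0.088, -0.016, 0, 0, 1], [-0.107, -0.016, 0, 0, 1], [-0.128, -0.016, 0, 0, 1], [-0.149, -0.015, 0, 0, 1]]
```

arm_command:
  increments:
    - [-0.004,-0.006,0,0,1]
    - [-0.012,-0.015,0,0,1]
    - [-0.021,-0.025,0,0,1]
    - [-0.032,-0.036,0,0,1]
    - [-0.045,-0.049,0,0,1]
    - [-0.06,-0.061,0,0,1]
    - [-0.076,-0.074,0,0,1]
    - [-0.092,-0.086,0,0,1]

```text
t: 5.0
position: [0.6133, 0.1386, 0.1476]
ee_rot: [[1.0, 0.001, -0.0], [0.001, -1.0, -0.0], [-0.0, 0.0, -1.0]]
contact_force: [-0.4, -1.1, 0.8]
opening: 0.0236
grasp_force: 30.0
```

arm_command:
  increments:
    - [-0.017,-0.01,0,0,1]
    - [-0.033,-0.02,0,0,1]
    - [-0.049,-0.028,0,0,1]
    - [-0.065,-0.036,0,0,1]
    - [-0.08,-0.043,0,0,1]
    - [-0.095,-0.048,0,0,1]
    - [-0.111,-0.054,0,0,1]
    - [-0.127,-0.058,0,0,1]

```text
t: 5.8
position: [0.5881, 0.1501, 0.1477]
ee_rot: [[1.0, 0.0, 0.0], [0.0, -1.0, -0.0], [0.0, 0.0, -1.0]]
contact_force: [0.2, -1.9, -0.8]
opening: 0.0237
grasp_force: 30.0
```

arm_command:
  increments:
    - [-0.016,-0.005,0,0,1]
    - [-0.033,-0.008,0,0,1]
    - [-0.05,-0.011,0,0,1]
    - [-0.069,-0.014,0,0,1]
    - [-0.088,-0.016,0,0,1]
    - [-0.107,-0.016,0,0,1]
    - [-0.128,-0.016,0,0,1]
    - [-0.149,-0.015,0,0,1]

```text
t: 6.6
position: [0.5584, 0.1527, 0.1476]
ee_rot: [[1.0, 0.0, 0.0], [0.0, -1.0, -0.001], [0.0, 0.001, -1.0]]
contact_force: [1.0, -4.3, -2.1]
opening: 0.0232
grasp_force: 30.0
```

```bash
python3 step.py run top,side 24 12.0
```

```text
t 6.6 logt 6.6 pos-cmd mm [-0.1 -0.5] z 0.1476 F [ 1.  -4.3 -2.1]
  top 6.6 53 r 0.1595 psi 0.913 ok
  side 6.65 16 r 0.1576 psi 0.991 ok
J 0.1393 fc 0.0102 psi0 0.691 res [('t', -0.2), ('t', 0.8), ('s', -1.7)]
est psi 0.958 w 0.349 tw 0.688  w range last 4s 0.000..0.349; to mark 2.445 rad
crank rate [0.5, 0.54, 0.57, 0.59, 0.61, 0.64, 0.66, 0.68, 0.71, 0.73, 0.75, 0.77, 0.8, 0.82, 0.84, 0.86, 0.89, 0.91, 0.93, 0.95, 0.97, 0.99, 1.02]
[[-0.03, 0.003, 0, 0, 1], [-0.051, 0.007, 0, 0, 1], [-0.074, 0.012, 0, 0, 1], [-0.097, 0.018, 0, 0, 1], [-0.122, 0.027, 0, 0, 1], [-0.146, 0.037, 0, 0, 1], [-0.171, 0.049, 0, 0, 1], [-0.196, 0.064, 0, 0, 1]]
[[-0.024, 0.016, 0, 0, 1], [-0.048, 0.035, 0, 0, 1], [-0.072, 0.056, 0, 0, 1], [-0.094, 0.079, 0, 0, 1], [-0.115, 0.105, 0, 0, 1], [-0.135, 0.133, 0, 0, 1], [-0.153, 0.163, 0, 0, 1], [-0.169, 0.196, 0, 0, 1]]
[[-0.013, 0.035, 0, 0, 1], [-0.023, 0.072, 0, 0, 1], [-0.031, 0.111, 0, 0, 1], [-0.034, 0.151, 0, 0, 1], [-0.034, 0.192, 0, 0, 1], [-0.03, 0.234, 0, 0, 1], [-0.022, 0.276, 0, 0, 1], [-0.009, 0.318, 0, 0, 1]]
```

```bash
sed -i 's/YAW=.262;R=.0865/PC=np.array([.5667,.0668]);YAW=.262;R=.085/; s/L=.07/L=.02/; s/log\[:,2\]-C\[1\],log\[:,1\]-C\[0\]/log[:,2]-PC[1],log[:,1]-PC[0]/' plan.py; sed -i 's/pos.append(C+R/pos.append(PC+R/' step.py
python3 - <<'E'
import json
G=json.load(open('log.json'));G['log']=[l for l in G['log'] if l[0]<6.701];G['cmd']=G['log'][-1][1:];json.dump(G,open('log.json','w'));print(G['log'][-3:])
E
python3 step.py run - 24 12.0
```

```text
[[6.499999999999992, 0.5626853258520482, 0.15339290726117294], [6.599999999999992, 0.5584853258520481, 0.15319290726117293], [6.7, 0.5584853258520481, 0.15319290726117293]]
t 6.7 logt 6.7 pos-cmd mm [-0.4 -0.5] z 0.1477 F [ 1.8 -5.1 -2.1]
J 0.1549 fc 0.0107 psi0 0.691 res [('t', -0.2), ('t', 1.0), ('s', -1.6)]
est psi 0.961 w 0.341 tw 0.705  w range last 4s 0.000..0.341; to mark 2.443 rad
crank rate [0.49, 0.54, 0.58, 0.61, 0.63, 0.65, 0.67, 0.69, 0.71, 0.73, 0.75, 0.77, 0.79, 0.81, 0.83, 0.85, 0.87, 0.89, 0.91, 0.93, 0.95, 0.97, 0.99]
[[-0.02, 0.011, 0, 0, 1], [-0.04, 0.015, 0, 0, 1], [-0.063, 0.02, 0, 0, 1], [-0.086, 0.027, 0, 0, 1], [-0.111, 0.035, 0, 0, 1], [-0.135, 0.045, 0, 0, 1], [-0.16, 0.058, 0, 0, 1], [-0.185, 0.072, 0, 0, 1]]
[[-0.024, 0.016, 0, 0, 1], [-0.048, 0.035, 0, 0, 1], [-0.071, 0.056, 0, 0, 1], [-0.093, 0.079, 0, 0, 1], [-0.113, 0.104, 0, 0, 1], [-0.132, 0.132, 0, 0, 1], [-0.15, 0.161, 0, 0, 1], [-0.165, 0.193, 0, 0, 1]]
[[-0.013, 0.034, 0, 0, 1], [-0.023, 0.07, 0, 0, 1], [-0.03, 0.107, 0, 0, 1], [-0.033, 0.145, 0, 0, 1], [-0.034, 0.185, 0, 0, 1], [-0.03, 0.225, 0, 0, 1], [-0.022, 0.266, 0, 0, 1], [-0.01, 0.306, 0, 0, 1]]
```

arm_command:
  increments:
    - [-0.02,0.011,0,0,1]
    - [-0.04,0.015,0,0,1]
    - [-0.063,0.02,0,0,1]
    - [-0.086,0.027,0,0,1]
    - [-0.111,0.035,0,0,1]
    - [-0.135,0.045,0,0,1]
    - [-0.16,0.058,0,0,1]
    - [-0.185,0.072,0,0,1]

```text
t: 7.5
position: [0.5207, 0.1397, 0.1477]
ee_rot: [[1.0, 0.001, -0.001], [0.001, -1.0, 0.001], [-0.001, -0.001, -1.0]]
contact_force: [-0.3, 1.9, -2.3]
opening: 0.0235
grasp_force: 30.0
```

arm_command:
  increments:
    - [-0.024,0.016,0,0,1]
    - [-0.048,0.035,0,0,1]
    - [-0.071,0.056,0,0,1]
    - [-0.093,0.079,0,0,1]
    - [-0.113,0.104,0,0,1]
    - [-0.132,0.132,0,0,1]
    - [-0.15,0.161,0,0,1]
    - [-0.165,0.193,0,0,1]

```text
t: 8.3
position: [0.4873, 0.0996, 0.1476]
ee_rot: [[1.0, 0.001, -0.002], [0.001, -1.0, -0.0], [-0.002, 0.0, -1.0]]
contact_force: [-3.4, 3.3, 0.3]
opening: 0.0234
grasp_force: 30.0
```

arm_command:
  increments:
    - [-0.013,0.034,0,0,1]
    - [-0.023,0.07,0,0,1]
    - [-0.03,0.107,0,0,1]
    - [-0.033,0.145,0,0,1]
    - [-0.034,0.185,0,0,1]
    - [-0.03,0.225,0,0,1]
    - [-0.022,0.266,0,0,1]
    - [-0.01,0.306,0,0,1]

```text
t: 9.1
position: [0.4868, 0.0375, 0.1476]
ee_rot: [[1.0, -0.0, -0.0], [-0.0, -1.0, -0.001], [-0.0, 0.001, -1.0]]
contact_force: [-3.7, -0.2, 0.2]
opening: 0.0235
grasp_force: 30.0
```

```bash
python3 step.py run top,side 24 12.0
```

```text
t 9.1 logt 9.1 pos-cmd mm [ 0.3 -1.5] z 0.1476 F [-3.7 -0.2  0.2]
  top 9.1 50 r 0.16 psi 2.508 ok
J 0.1703 fc 0.0100 psi0 0.693 res [('t', -0.1), ('t', 0.2), ('s', -2.0), ('t', 0.2)]
est psi 2.614 w 1.041 tw 0.862  w range last 4s 0.039..1.041; to mark 0.790 rad
crank rate [1.1, 1.12, 1.13, 1.14, 1.15, 1.16, 1.17, 1.18, 1.18, 1.19, 1.19, 1.2, 1.2, 1.2, 1.2, 1.2, 1.2, 1.2, 1.2, 1.19, 1.18, 1.17, 1.16]
[[0.02, 0.05, 0, 0, 1], [0.044, 0.091, 0, 0, 1], [0.071, 0.129, 0, 0, 1], [0.104, 0.165, 0, 0, 1], [0.14, 0.197, 0, 0, 1], [0.181, 0.224, 0, 0, 1], [0.225, 0.248, 0, 0, 1], [0.271, 0.266, 0, 0, 1]]
[[0.048, 0.012, 0, 0, 1], [0.098, 0.019, 0, 0, 1], [0.149, 0.02, 0, 0, 1], [0.199, 0.014, 0, 0, 1], [0.249, 0.003, 0, 0, 1], [0.297, -0.014, 0, 0, 1], [0.343, -0.037, 0, 0, 1], [0.385, -0.065, 0, 0, 1]]
[[0.039, -0.033, 0, 0, 1], [0.074, -0.071, 0, 0, 1], [0.104, -0.112, 0, 0, 1], [0.129, -0.157, 0, 0, 1], [0.148, -0.204, 0, 0, 1], [0.161, -0.252, 0, 0, 1], [0.168, -0.301, 0, 0, 1], [0.17, -0.351, 0, 0, 1]]
```

arm_command:
  increments:
    - [0.02,0.05,0,0,1]
    - [0.044,0.091,0,0,1]
    - [0.071,0.129,0,0,1]
    - [0.104,0.165,0,0,1]
    - [0.14,0.197,0,0,1]
    - [0.181,0.224,0,0,1]
    - [0.225,0.248,0,0,1]
    - [0.271,0.266,0,0,1]

```text
t: 10.0
position: [0.5423, -0.0138, 0.1477]
ee_rot: [[1.0, 0.001, 0.001], [0.001, -1.0, 0.001], [0.001, -0.001, -1.0]]
contact_force: [0.7, 1.7, -3.2]
opening: 0.0232
grasp_force: 30.0
```

arm_command:
  increments:
    - [0.048,0.012,0,0,1]
    - [0.098,0.019,0,0,1]
    - [0.149,0.02,0,0,1]
    - [0.199,0.014,0,0,1]
    - [0.249,0.003,0,0,1]
    - [0.297,-0.014,0,0,1]
    - [0.343,-0.037,0,0,1]
    - [0.385,-0.065,0,0,1]

```text
t: 10.8
position: [0.6178, 0.0001, 0.1476]
ee_rot: [[1.0, 0.001, -0.002], [0.001, -1.0, 0.001], [-0.002, -0.001, -1.0]]
contact_force: [-3.5, 4.1, -0.5]
opening: 0.024
grasp_force: 30.0
```

```bash
cp log.json log_b.json
python3 - <<'E'
import json
G=json.load(open('log.json'));G['log']=G['log'][:-8];G['cmd']=G['log'][-1][1:];json.dump(G,open('log.json','w'))
E
python3 step.py run top,side 16 12.5
```

```text
t 10.8 logt 10.8 pos-cmd mm [0.1 1.3] z 0.1476 F [-3.5  4.1 -0.5]
  top 10.8 57 r 0.1557 psi 4.654 ok
  side 10.85 74 r 0.1581 psi 4.72 ok
J 0.1634 fc 0.0111 psi0 0.694 res [('t', -0.0), ('t', 0.1), ('s', -2.1), ('t', 1.0), ('t', -0.6), ('s', -0.1)]
est psi 4.791 w 1.461 tw 0.565  w range last 4s 0.372..1.461; to mark 4.896 rad
crank rate [1.33, 1.3, 1.29, 1.3, 1.3, 1.31, 1.32, 1.33, 1.34, 1.35, 1.36, 1.37, 1.38, 1.38, 1.39]
[[0.053, -0.047, 0, 0, 1], [0.089, -0.091, 0, 0, 1], [0.119, -0.138, 0, 0, 1], [0.142, -0.187, 0, 0, 1], [0.158, -0.24, 0, 0, 1], [0.168, -0.294, 0, 0, 1], [0.17, -0.35, 0, 0, 1], [0.165, -0.406, 0, 0, 1]]
[[-0.013, -0.055, 0, 0, 1], [-0.033, -0.109, 0, 0, 1], [-0.06, -0.16, 0, 0, 1], [-0.094, -0.206, 0, 0, 1], [-0.134, -0.248, 0, 0, 1], [-0.18, -0.285, 0, 0, 1], [-0.231, -0.314, 0, 0, 1], [-0.285, -0.337, 0, 0, 1]]
```

arm_command:
  increments:
    - [0.053,-0.047,0,0,1]
    - [0.089,-0.091,0,0,1]
    - [0.119,-0.138,0,0,1]
    - [0.142,-0.187,0,0,1]
    - [0.158,-0.24,0,0,1]
    - [0.168,-0.294,0,0,1]
    - [0.17,-0.35,0,0,1]
    - [0.165,-0.406,0,0,1]

```text
t: 11.7
position: [0.6505, 0.0794, 0.1476]
ee_rot: [[1.0, -0.0, -0.001], [-0.0, -1.0, -0.002], [-0.001, 0.002, -1.0]]
contact_force: [-4.7, -1.4, 0.9]
opening: 0.0239
grasp_force: 30.0
```

arm_command:
  increments:
    - [-0.013,-0.055,0,0,1]
    - [-0.033,-0.109,0,0,1]
    - [-0.06,-0.16,0,0,1]
    - [-0.094,-0.206,0,0,1]
    - [-0.134,-0.248,0,0,1]
    - [-0.18,-0.285,0,0,1]
    - [-0.231,-0.314,0,0,1]
    - [-0.285,-0.337,0,0,1]

```text
t: 12.5
position: [0.5934, 0.1484, 0.1477]
ee_rot: [[1.0, 0.001, 0.001], [0.001, -1.0, 0.001], [0.001, -0.001, -1.0]]
contact_force: [-0.0, -1.3, -3.1]
opening: 0.0236
grasp_force: 30.0
```

```bash
python3 step.py run top,side 24 14
```

```text
t 12.5 logt 12.5 pos-cmd mm [-0.3  1. ] z 0.1477 F [-0.  -1.3 -3.1]
  top 12.5 54 r 0.1601 psi 1.023 ok
  side 12.55 27 r 0.1564 psi 1.1 ok
J 0.1618 fc 0.0111 psi0 0.700 res [('t', 0.4), ('t', 0.3), ('s', -1.9), ('t', 1.4), ('t', -0.0), ('s', 0.2), ('t', -3.1), ('s', -1.5)]
est psi 7.417 w 1.568 tw 0.114  w range last 4s 0.871..1.574; to mark 2.270 rad
crank rate [1.74, 1.77, 1.77, 1.76, 1.73, 1.71, 1.68, 1.65, 1.62, 1.59, 1.56, 1.53, 1.5, 1.47, 1.49, 1.53, 1.55, 1.56, 1.56, 1.57, 1.57, 1.57, 1.57]
[[-0.082, -0.019, 0, 0, 1], [-0.156, -0.022, 0, 0, 1], [-0.23, -0.011, 0, 0, 1], [-0.301, 0.012, 0, 0, 1], [-0.367, 0.047, 0, 0, 1], [-0.425, 0.092, 0, 0, 1], [-0.474, 0.146, 0, 0, 1], [-0.512, 0.207, 0, 0, 1]]
[[-0.027, 0.064, 0, 0, 1], [-0.043, 0.131, 0, 0, 1], [-0.048, 0.198, 0, 0, 1], [-0.042, 0.264, 0, 0, 1], [-0.027, 0.328, 0, 0, 1], [-0.003, 0.387, 0, 0, 1], [0.029, 0.44, 0, 0, 1], [0.069, 0.489, 0, 0, 1]]
[[0.049, 0.044, 0, 0, 1], [0.104, 0.08, 0, 0, 1], [0.164, 0.107, 0, 0, 1], [0.228, 0.124, 0, 0, 1], [0.294, 0.132, 0, 0, 1], [0.361, 0.129, 0, 0, 1], [0.426, 0.115, 0, 0, 1], [0.488, 0.092, 0, 0, 1]]
```

arm_command:
  increments:
    - [-0.082,-0.019,0,0,1]
    - [-0.156,-0.022,0,0,1]
    - [-0.23,-0.011,0,0,1]
    - [-0.301,0.012,0,0,1]
    - [-0.367,0.047,0,0,1]
    - [-0.425,0.092,0,0,1]
    - [-0.474,0.146,0,0,1]
    - [-0.512,0.207,0,0,1]

```text
t: 13.4
position: [0.4907, 0.107, 0.1477]
ee_rot: [[1.0, 0.002, -0.0], [0.002, -1.0, 0.002], [-0.0, -0.002, -1.0]]
contact_force: [-1.3, 1.2, -4.8]
opening: 0.0236
grasp_force: 30.0
```

arm_command:
  increments:
    - [-0.027,0.064,0,0,1]
    - [-0.043,0.131,0,0,1]
    - [-0.048,0.198,0,0,1]
    - [-0.042,0.264,0,0,1]
    - [-0.027,0.328,0,0,1]
    - [-0.003,0.387,0,0,1]
    - [0.029,0.44,0,0,1]
    - [0.069,0.489,0,0,1]

```text
t: 14.2
position: [0.5066, 0.0071, 0.1477]
ee_rot: [[1.0, 0.0, 0.002], [0.0, -1.0, -0.0], [0.002, 0.0, -1.0]]
contact_force: [0.7, 0.7, -5.3]
opening: 0.0239
grasp_force: 30.0
```

arm_command:
  increments:
    - [0.049,0.044,0,0,1]
    - [0.104,0.08,0,0,1]
    - [0.164,0.107,0,0,1]
    - [0.228,0.124,0,0,1]
    - [0.294,0.132,0,0,1]
    - [0.361,0.129,0,0,1]
    - [0.426,0.115,0,0,1]
    - [0.488,0.092,0,0,1]

```text
t: 15.0
position: [0.604, -0.0084, 0.1476]
ee_rot: [[1.0, 0.002, -0.0], [0.002, -1.0, 0.003], [-0.0, -0.003, -1.0]]
contact_force: [-1.6, 2.7, -1.0]
opening: 0.0234
grasp_force: 30.0
```

```bash
python3 step.py run top,side 24 16.5
```

```text
t 15.0 logt 15.0 pos-cmd mm [1.3 1.8] z 0.1476 F [-1.6  2.7 -1. ]
  top 15.0 58 r 0.1555 psi 4.958 ok
  side 15.05 67 r 0.157 psi 5.032 ok
J 0.1708 fc 0.0086 psi0 0.701 res [('s', -1.5), ('t', 2.0), ('t', -0.6), ('s', -0.1), ('t', -3.2), ('s', -1.5), ('t', -0.8), ('s', -0.2)]
est psi 11.387 w 1.585 tw 0.046  w range last 4s 1.486..1.595; to mark 4.583 rad
crank rate [1.75, 1.78, 1.78, 1.77, 1.75, 1.72, 1.7, 1.67, 1.65, 1.62, 1.6, 1.57, 1.55, 1.52, 1.53, 1.55, 1.56, 1.56, 1.57, 1.57, 1.57, 1.57, 1.57]
[[0.073, -0.043, 0, 0, 1], [0.128, -0.092, 0, 0, 1], [0.175, -0.151, 0, 0, 1], [0.211, -0.218, 0, 0, 1], [0.234, -0.289, 0, 0, 1], [0.244, -0.362, 0, 0, 1], [0.242, -0.435, 0, 0, 1], [0.227, -0.506, 0, 0, 1]]
[[-0.025, -0.066, 0, 0, 1], [-0.061, -0.126, 0, 0, 1], [-0.106, -0.179, 0, 0, 1], [-0.158, -0.223, 0, 0, 1], [-0.214, -0.258, 0, 0, 1], [-0.275, -0.283, 0, 0, 1], [-0.338, -0.298, 0, 0, 1], [-0.403, -0.304, 0, 0, 1]]
[[-0.065, 0.004, 0, 0, 1], [-0.13, 0.019, 0, 0, 1], [-0.191, 0.044, 0, 0, 1], [-0.249, 0.077, 0, 0, 1], [-0.3, 0.12, 0, 0, 1], [-0.344, 0.17, 0, 0, 1], [-0.38, 0.226, 0, 0, 1], [-0.406, 0.288, 0, 0, 1]]
```

arm_command:
  increments:
    - [0.073,-0.043,0,0,1]
    - [0.128,-0.092,0,0,1]
    - [0.175,-0.151,0,0,1]
    - [0.211,-0.218,0,0,1]
    - [0.234,-0.289,0,0,1]
    - [0.244,-0.362,0,0,1]
    - [0.242,-0.435,0,0,1]
    - [0.227,-0.506,0,0,1]

```text
t: 15.9
position: [0.648, 0.0913, 0.1476]
ee_rot: [[1.0, 0.0, -0.0], [0.0, -1.0, -0.001], [-0.0, 0.001, -1.0]]
contact_force: [-4.1, -0.7, -1.3]
opening: 0.0233
grasp_force: 30.0
```

arm_command:
  increments:
    - [-0.025,-0.066,0,0,1]
    - [-0.061,-0.126,0,0,1]
    - [-0.106,-0.179,0,0,1]
    - [-0.158,-0.223,0,0,1]
    - [-0.214,-0.258,0,0,1]
    - [-0.275,-0.283,0,0,1]
    - [-0.338,-0.298,0,0,1]
    - [-0.403,-0.304,0,0,1]

```text
t: 16.7
position: [0.5672, 0.1528, 0.1478]
ee_rot: [[1.0, 0.001, 0.002], [0.001, -1.0, 0.001], [0.002, -0.001, -1.0]]
contact_force: [-0.2, -1.2, -3.3]
opening: 0.0236
grasp_force: 30.0
```

arm_command:
  increments:
    - [-0.065,0.004,0,0,1]
    - [-0.13,0.019,0,0,1]
    - [-0.191,0.044,0,0,1]
    - [-0.249,0.077,0,0,1]
    - [-0.3,0.12,0,0,1]
    - [-0.344,0.17,0,0,1]
    - [-0.38,0.226,0,0,1]
    - [-0.406,0.288,0,0,1]

```text
t: 17.5
position: [0.4852, 0.094, 0.1477]
ee_rot: [[1.0, 0.001, -0.001], [0.001, -1.0, 0.001], [-0.001, -0.001, -1.0]]
contact_force: [-1.1, -0.2, -3.5]
opening: 0.0233
grasp_force: 30.0
```

```bash
python3 step.py run top,side 24 19
```

```text
t 17.5 logt 17.5 pos-cmd mm [-1.  -0.2] z 0.1477 F [-1.1 -0.2 -3.5]
  top 17.5 48 r 0.1602 psi 2.594 ok
  side 17.55 19 r 0.1597 psi 2.726 ok
J 0.1722 fc 0.0082 psi0 0.698 res [('t', -0.6), ('s', -0.1), ('t', -3.3), ('s', -1.6), ('t', -0.4), ('s', -0.0), ('t', -0.0), ('s', -1.8)]
est psi 15.317 w 1.563 tw 0.063  w range last 4s 1.563..1.599; to mark 0.653 rad
crank rate [1.77, 1.8, 1.8, 1.79, 1.76, 1.73, 1.69, 1.66, 1.62, 1.59, 1.55, 1.51, 1.47, 1.44, 1.47, 1.52, 1.54, 1.56, 1.56, 1.57, 1.57, 1.57, 1.57]
[[-0.019, 0.082, 0, 0, 1], [-0.022, 0.157, 0, 0, 1], [-0.012, 0.233, 0, 0, 1], [0.012, 0.306, 0, 0, 1], [0.048, 0.372, 0, 0, 1], [0.095, 0.431, 0, 0, 1], [0.15, 0.479, 0, 0, 1], [0.211, 0.517, 0, 0, 1]]
[[0.065, 0.026, 0, 0, 1], [0.133, 0.041, 0, 0, 1], [0.2, 0.045, 0, 0, 1], [0.265, 0.038, 0, 0, 1], [0.328, 0.022, 0, 0, 1], [0.385, -0.002, 0, 0, 1], [0.437, -0.034, 0, 0, 1], [0.485, -0.073, 0, 0, 1]]
[[0.043, -0.048, 0, 0, 1], [0.079, -0.103, 0, 0, 1], [0.106, -0.163, 0, 0, 1], [0.124, -0.227, 0, 0, 1], [0.131, -0.293, 0, 0, 1], [0.128, -0.36, 0, 0, 1], [0.114, -0.425, 0, 0, 1], [0.091, -0.488, 0, 0, 1]]
```

arm_command:
  increments:
    - [-0.019,0.082,0,0,1]
    - [-0.022,0.157,0,0,1]
    - [-0.012,0.233,0,0,1]
    - [0.012,0.306,0,0,1]
    - [0.048,0.372,0,0,1]
    - [0.095,0.431,0,0,1]
    - [0.15,0.479,0,0,1]
    - [0.211,0.517,0,0,1]

```text
t: 18.4
position: [0.5304, -0.0094, 0.1477]
ee_rot: [[1.0, 0.0, 0.002], [0.0, -1.0, 0.001], [0.002, -0.001, -1.0]]
contact_force: [0.8, 2.5, -6.0]
opening: 0.0233
grasp_force: 30.0
```

arm_command:
  increments:
    - [0.065,0.026,0,0,1]
    - [0.133,0.041,0,0,1]
    - [0.2,0.045,0,0,1]
    - [0.265,0.038,0,0,1]
    - [0.328,0.022,0,0,1]
    - [0.385,-0.002,0,0,1]
    - [0.437,-0.034,0,0,1]
    - [0.485,-0.073,0,0,1]

```text
t: 19.2
position: [0.6261, 0.0074, 0.1476]
ee_rot: [[1.0, 0.001, -0.001], [0.002, -1.0, 0.002], [-0.001, -0.002, -1.0]]
contact_force: [-3.7, 3.2, -1.4]
opening: 0.0232
grasp_force: 30.0
```

arm_command:
  increments:
    - [0.043,-0.048,0,0,1]
    - [0.079,-0.103,0,0,1]
    - [0.106,-0.163,0,0,1]
    - [0.124,-0.227,0,0,1]
    - [0.131,-0.293,0,0,1]
    - [0.128,-0.36,0,0,1]
    - [0.114,-0.425,0,0,1]
    - [0.091,-0.488,0,0,1]

```text
t: 20.0
position: [0.6437, 0.1029, 0.1476]
ee_rot: [[1.0, -0.0, 0.0], [-0.0, -1.0, -0.002], [0.0, 0.002, -1.0]]
contact_force: [-4.2, -2.7, 0.1]
opening: 0.0232
grasp_force: 30.0
```

```bash
cp log.json log_c.json; python3 step.py stop top,side 24 28 1; cp log_c.json x.json
python3 - <<'E'
import json;G=json.load(open('log.json'));print(G['log'][-25],G['p'])
E
```

```text
t 20.0 logt 20.0 pos-cmd mm [ 0.  -0.1] z 0.1476 F [-4.2 -2.7  0.1]
J 0.1722 fc 0.0082 psi0 0.698 res [('t', -0.6), ('s', -0.1), ('t', -3.3), ('s', -1.6), ('t', -0.4), ('s', -0.0), ('t', -0.0), ('s', -1.8)]
est psi 19.221 w 1.565 tw 0.068  w range last 4s 1.550..1.571; to mark 3.032 rad
stop plan w range 0.003 1.739 acc -0.51 0.12
crank rate [1.96, 2.03, 2.05, 2.03, 2.0, 1.96, 1.91, 1.87, 1.83, 1.79, 1.75, 1.72, 1.68, 1.65, 1.62, 1.59, 1.56, 1.53, 1.5, 1.48, 1.45, 1.43, 1.4]
[[-0.046, -0.076, 0, 0, 1], [-0.103, -0.137, 0, 0, 1], [-0.173, -0.187, 0, 0, 1], [-0.252, -0.223, 0, 0, 1], [-0.336, -0.241, 0, 0, 1], [-0.421, -0.243, 0, 0, 1], [-0.503, -0.227, 0, 0, 1], [-0.578, -0.198, 0, 0, 1]]
[[-0.067, 0.043, 0, 0, 1], [-0.124, 0.096, 0, 0, 1], [-0.169, 0.157, 0, 0, 1], [-0.202, 0.223, 0, 0, 1], [-0.223, 0.293, 0, 0, 1], [-0.232, 0.364, 0, 0, 1], [-0.228, 0.434, 0, 0, 1], [-0.214, 0.501, 0, 0, 1]]
[[0.025, 0.063, 0, 0, 1], [0.058, 0.12, 0, 0, 1], [0.099, 0.171, 0, 0, 1], [0.146, 0.214, 0, 0, 1], [0.199, 0.248, 0, 0, 1], [0.254, 0.275, 0, 0, 1], [0.312, 0.292, 0, 0, 1], [0.371, 0.301, 0, 0, 1]]
[20.1, 0.643685325852048, 0.10299290726117295] [0.17224815864456217, 0.008237768995177959, 0.698242521370223]
```

```bash
python3 - <<'E'
import json
G=json.load(open('log.json'));G['log']=G['log'][:-24];G['cmd']=G['log'][-1][1:];json.dump(G,open('log.json','w'))
E
python3 step.py stop - 16 31 1
```

```text
t 20.1 logt 20.1 pos-cmd mm [-1.2  2.5] z 0.1476 F [-3.9 -1.6 -0.4]
J 0.1722 fc 0.0082 psi0 0.698 res [('t', -0.6), ('s', -0.1), ('t', -3.3), ('s', -1.6), ('t', -0.4), ('s', -0.0), ('t', -0.0), ('s', -1.8)]
est psi 19.221 w 1.565 tw 0.068  w range last 4s 1.550..1.571; to mark 3.032 rad
stop plan w range 0.001 1.565 acc -0.22 -0.01
crank rate [1.55, 1.54, 1.53, 1.52, 1.51, 1.5, 1.49, 1.48, 1.47, 1.46, 1.45, 1.44, 1.43, 1.42, 1.41]
[[-0.041, -0.068, 0, 0, 1], [-0.083, -0.118, 0, 0, 1], [-0.133, -0.161, 0, 0, 1], [-0.188, -0.195, 0, 0, 1], [-0.247, -0.221, 0, 0, 1], [-0.309, -0.237, 0, 0, 1], [-0.372, -0.244, 0, 0, 1], [-0.435, -0.241, 0, 0, 1]]
[[-0.062, 0.012, 0, 0, 1], [-0.121, 0.033, 0, 0, 1], [-0.175, 0.062, 0, 0, 1], [-0.225, 0.098, 0, 0, 1], [-0.269, 0.141, 0, 0, 1], [-0.305, 0.189, 0, 0, 1], [-0.335, 0.242, 0, 0, 1], [-0.356, 0.298, 0, 0, 1]]
```

arm_command:
  increments:
    - [-0.041,-0.068,0,0,1]
    - [-0.083,-0.118,0,0,1]
    - [-0.133,-0.161,0,0,1]
    - [-0.188,-0.195,0,0,1]
    - [-0.247,-0.221,0,0,1]
    - [-0.309,-0.237,0,0,1]
    - [-0.372,-0.244,0,0,1]
    - [-0.435,-0.241,0,0,1]

```text
t: 20.9
position: [0.5564, 0.1523, 0.1478]
ee_rot: [[1.0, 0.001, 0.002], [0.001, -1.0, 0.001], [0.002, -0.001, -1.0]]
contact_force: [0.4, -2.4, -3.5]
opening: 0.0235
grasp_force: 30.0
```

arm_command:
  increments:
    - [-0.062,0.012,0,0,1]
    - [-0.121,0.033,0,0,1]
    - [-0.175,0.062,0,0,1]
    - [-0.225,0.098,0,0,1]
    - [-0.269,0.141,0,0,1]
    - [-0.305,0.189,0,0,1]
    - [-0.335,0.242,0,0,1]
    - [-0.356,0.298,0,0,1]

```text
t: 21.7
position: [0.4844, 0.0912, 0.1477]
ee_rot: [[1.0, 0.001, -0.001], [0.001, -1.0, 0.0], [-0.001, -0.0, -1.0]]
contact_force: [-1.3, 0.1, -2.9]
opening: 0.0233
grasp_force: 30.0
```

```bash
python3 step.py stop top,side 32 31 1
```

```text
t 21.7 logt 21.7 pos-cmd mm [-1.1 -0.3] z 0.1477 F [-1.3  0.1 -2.9]
  top 21.7 49 r 0.1603 psi 2.818 ok
  side 21.75 19 r 0.1586 psi 2.965 ok
J 0.1719 fc 0.0080 psi0 0.700 res [('t', -3.0), ('s', -1.4), ('t', -0.4), ('s', 0.0), ('t', 0.2), ('s', -1.7), ('t', -0.4), ('s', -2.7)]
est psi 21.808 w 1.460 tw -0.113  w range last 4s 1.460..1.571; to mark 0.446 rad
stop plan w range 0.001 1.46 acc -0.22 -0.01
crank rate [1.45, 1.44, 1.43, 1.41, 1.39, 1.38, 1.36, 1.34, 1.33, 1.31, 1.29, 1.28, 1.26, 1.24, 1.23, 1.21, 1.19, 1.18, 1.16, 1.14, 1.13, 1.11, 1.09, 1.08, 1.06, 1.04, 1.03, 1.01, 0.99, 0.98, 0.96]
[[-0.016, 0.073, 0, 0, 1], [-0.019, 0.134, 0, 0, 1], [-0.013, 0.195, 0, 0, 1], [0.001, 0.254, 0, 0, 1], [0.024, 0.31, 0, 0, 1], [0.053, 0.361, 0, 0, 1], [0.089, 0.407, 0, 0, 1], [0.13, 0.447, 0, 0, 1]]
[[0.046, 0.034, 0, 0, 1], [0.096, 0.062, 0, 0, 1], [0.147, 0.082, 0, 0, 1], [0.201, 0.095, 0, 0, 1], [0.254, 0.101, 0, 0, 1], [0.308, 0.101, 0, 0, 1], [0.36, 0.094, 0, 0, 1], [0.411, 0.08, 0, 0, 1]]
[[0.047, -0.019, 0, 0, 1], [0.092, -0.043, 0, 0, 1], [0.132, -0.073, 0, 0, 1], [0.169, -0.106, 0, 0, 1], [0.201, -0.142, 0, 0, 1], [0.228, -0.182, 0, 0, 1], [0.25, -0.223, 0, 0, 1], [0.268, -0.267, 0, 0, 1]]
[[0.012, -0.044, 0, 0, 1], [0.019, -0.088, 0, 0, 1], [0.022, -0.132, 0, 0, 1], [0.02, -0.176, 0, 0, 1], [0.014, -0.218, 0, 0, 1], [0.004, -0.259, 0, 0, 1], [-0.01, -0.298, 0, 0, 1], [-0.027, -0.335, 0, 0, 1]]
```

arm_command:
  increments:
    - [-0.016,0.073,0,0,1]
    - [-0.019,0.134,0,0,1]
    - [-0.013,0.195,0,0,1]
    - [0.001,0.254,0,0,1]
    - [0.024,0.31,0,0,1]
    - [0.053,0.361,0,0,1]
    - [0.089,0.407,0,0,1]
    - [0.13,0.447,0,0,1]

```text
t: 22.6
position: [0.5131, 0.0014, 0.1477]
ee_rot: [[1.0, 0.0, 0.002], [0.0, -1.0, 0.0], [0.002, -0.0, -1.0]]
contact_force: [0.6, 0.5, -3.7]
opening: 0.0236
grasp_force: 30.0
```

arm_command:
  increments:
    - [0.046,0.034,0,0,1]
    - [0.096,0.062,0,0,1]
    - [0.147,0.082,0,0,1]
    - [0.201,0.095,0,0,1]
    - [0.254,0.101,0,0,1]
    - [0.308,0.101,0,0,1]
    - [0.36,0.094,0,0,1]
    - [0.411,0.08,0,0,1]

```text
t: 23.4
position: [0.5945, -0.0124, 0.1477]
ee_rot: [[1.0, 0.001, -0.0], [0.001, -1.0, 0.002], [-0.0, -0.002, -1.0]]
contact_force: [-0.8, 3.2, -3.0]
opening: 0.0233
grasp_force: 30.0
```

arm_command:
  increments:
    - [0.047,-0.019,0,0,1]
    - [0.092,-0.043,0,0,1]
    - [0.132,-0.073,0,0,1]
    - [0.169,-0.106,0,0,1]
    - [0.201,-0.142,0,0,1]
    - [0.228,-0.182,0,0,1]
    - [0.25,-0.223,0,0,1]
    - [0.268,-0.267,0,0,1]

```text
t: 24.2
position: [0.6466, 0.0399, 0.1476]
ee_rot: [[1.0, 0.0, -0.003], [0.0, -1.0, -0.001], [-0.003, 0.001, -1.0]]
contact_force: [-4.9, 1.6, 0.6]
opening: 0.0235
grasp_force: 30.0
```

arm_command:
  increments:
    - [0.012,-0.044,0,0,1]
    - [0.019,-0.088,0,0,1]
    - [0.022,-0.132,0,0,1]
    - [0.02,-0.176,0,0,1]
    - [0.014,-0.218,0,0,1]
    - [0.004,-0.259,0,0,1]
    - [-0.01,-0.298,0,0,1]
    - [-0.027,-0.335,0,0,1]

```text
t: 25.0
position: [0.6419, 0.1065, 0.1476]
ee_rot: [[1.0, 0.0, 0.001], [0.0, -1.0, -0.001], [0.001, 0.001, -1.0]]
contact_force: [-4.2, -2.0, 0.0]
opening: 0.0232
grasp_force: 30.0
```

```bash
python3 step.py stop top,side,wrist 24 31.5 0
```

```text
t 25.0 logt 25.0 pos-cmd mm [ 0.1 -0.1] z 0.1476 F [-4.2 -2.   0. ]
  top 25.0 53 r 0.1586 psi 0.748 ok
  wrist 25.1 300 r 0.0831 psi 3.657 
  wrist 25.1 671 r 0.0595 psi 3.862 
J 0.1732 fc 0.0077 psi0 0.701 res [('s', -1.5), ('t', 0.2), ('s', 0.3), ('t', 0.8), ('s', -1.4), ('t', -0.5), ('s', -2.7), ('t', -1.4)]
est psi 26.014 w 1.009 tw -0.394  w range last 4s 1.009..1.508; to mark 2.522 rad
stop plan w range 0.0 1.009 acc -0.22 -0.0
crank rate [0.97, 0.95, 0.93, 0.91, 0.89, 0.87, 0.84, 0.82, 0.8, 0.78, 0.76, 0.74, 0.72, 0.7, 0.68, 0.66, 0.64, 0.62, 0.61, 0.59, 0.57, 0.55, 0.53]
[[-0.027, -0.043, 0, 0, 1], [-0.052, -0.076, 0, 0, 1], [-0.079, -0.106, 0, 0, 1], [-0.109, -0.132, 0, 0, 1], [-0.14, -0.155, 0, 0, 1], [-0.172, -0.174, 0, 0, 1], [-0.205, -0.19, 0, 0, 1], [-0.239, -0.203, 0, 0, 1]]
[[-0.033, -0.01, 0, 0, 1], [-0.067, -0.017, 0, 0, 1], [-0.1, -0.021, 0, 0, 1], [-0.132, -0.023, 0, 0, 1], [-0.163, -0.022, 0, 0, 1], [-0.194, -0.019, 0, 0, 1], [-0.223, -0.014, 0, 0, 1], [-0.251, -0.007, 0, 0, 1]]
[[-0.027, 0.008, 0, 0, 1], [-0.053, 0.018, 0, 0, 1], [-0.077, 0.029, 0, 0, 1], [-0.099, 0.041, 0, 0, 1], [-0.121, 0.055, 0, 0, 1], [-0.14, 0.069, 0, 0, 1], [-0.159, 0.083, 0, 0, 1], [-0.176, 0.098, 0, 0, 1]]
```

Good match; continue the deceleration.

arm_command:
  increments:
    - [-0.027,-0.043,0,0,1]
    - [-0.052,-0.076,0,0,1]
    - [-0.079,-0.106,0,0,1]
    - [-0.109,-0.132,0,0,1]
    - [-0.14,-0.155,0,0,1]
    - [-0.172,-0.174,0,0,1]
    - [-0.205,-0.19,0,0,1]
    - [-0.239,-0.203,0,0,1]

```text
t: 25.95
position: [0.594, 0.1481, 0.1478]
ee_rot: [[1.0, 0.001, 0.001], [0.001, -1.0, 0.001], [0.001, -0.001, -1.0]]
contact_force: [-0.4, -1.2, -3.9]
opening: 0.0233
grasp_force: 30.0
```

arm_command:
  increments:
    - [-0.033,-0.01,0,0,1]
    - [-0.067,-0.017,0,0,1]
    - [-0.1,-0.021,0,0,1]
    - [-0.132,-0.023,0,0,1]
    - [-0.163,-0.022,0,0,1]
    - [-0.194,-0.019,0,0,1]
    - [-0.223,-0.014,0,0,1]
    - [-0.251,-0.007,0,0,1]

```text
t: 26.75
position: [0.5432, 0.1496, 0.1478]
ee_rot: [[1.0, 0.001, -0.0], [0.001, -1.0, 0.001], [-0.0, -0.001, -1.0]]
contact_force: [-1.4, 3.9, -3.2]
opening: 0.0235
grasp_force: 30.0
```

arm_command:
  increments:
    - [-0.027,0.008,0,0,1]
    - [-0.053,0.018,0,0,1]
    - [-0.077,0.029,0,0,1]
    - [-0.099,0.041,0,0,1]
    - [-0.121,0.055,0,0,1]
    - [-0.14,0.069,0,0,1]
    - [-0.159,0.083,0,0,1]
    - [-0.176,0.098,0,0,1]

```text
t: 27.55
position: [0.5072, 0.1289, 0.1477]
ee_rot: [[1.0, 0.001, -0.003], [0.001, -1.0, -0.0], [-0.003, 0.0, -1.0]]
contact_force: [-4.1, 3.9, -0.6]
opening: 0.0233
grasp_force: 30.0
```

```bash
python3 step.py stop top,side 24 31.7 0
```

```text
t 27.55 logt 27.55 pos-cmd mm [-1.5 -0.1] z 0.1477 F [-4.1  3.9 -0.6]
  top 27.55 51 r 0.1601 psi 2.638 ok
  side 27.6 17 r 0.1564 psi 2.604 ok
J 0.1711 fc 0.0082 psi0 0.706 res [('s', -0.0), ('t', -0.4), ('s', -2.0), ('t', -0.5), ('s', -2.7), ('t', -2.4), ('t', 0.9), ('s', 2.4)]
est psi 27.834 w 0.478 tw -0.380  w range last 4s 0.478..1.237; to mark 0.702 rad
stop plan w range 0.0 0.478 acc -0.21 -0.0
crank rate [0.52, 0.52, 0.51, 0.49, 0.47, 0.45, 0.43, 0.41, 0.39, 0.38, 0.36, 0.34, 0.32, 0.31, 0.29, 0.28, 0.27, 0.25, 0.24, 0.23, 0.22, 0.21, 0.19]
[[-0.018, 0.018, 0, 0, 1], [-0.033, 0.035, 0, 0, 1], [-0.047, 0.052, 0, 0, 1], [-0.06, 0.069, 0, 0, 1], [-0.071, 0.087, 0, 0, 1], [-0.081, 0.104, 0, 0, 1], [-0.09, 0.121, 0, 0, 1], [-0.098, 0.138, 0, 0, 1]]
[[-0.007, 0.016, 0, 0, 1], [-0.013, 0.032, 0, 0, 1], [-0.018, 0.047, 0, 0, 1], [-0.022, 0.061, 0, 0, 1], [-0.026, 0.075, 0, 0, 1], [-0.028, 0.089, 0, 0, 1], [-0.031, 0.102, 0, 0, 1], [-0.033, 0.114, 0, 0, 1]]
[[-0.001, 0.012, 0, 0, 1], [-0.002, 0.023, 0, 0, 1], [-0.003, 0.034, 0, 0, 1], [-0.004, 0.044, 0, 0, 1], [-0.004, 0.054, 0, 0, 1], [-0.004, 0.063, 0, 0, 1], [-0.004, 0.071, 0, 0, 1], [-0.003, 0.08, 0, 0, 1]]
```

arm_command:
  increments:
    - [-0.018,0.018,0,0,1]
    - [-0.033,0.035,0,0,1]
    - [-0.047,0.052,0,0,1]
    - [-0.06,0.069,0,0,1]
    - [-0.071,0.087,0,0,1]
    - [-0.081,0.104,0,0,1]
    - [-0.09,0.121,0,0,1]
    - [-0.098,0.138,0,0,1]

```text
t: 28.45
position: [0.4875, 0.1, 0.1476]
ee_rot: [[1.0, -0.0, -0.003], [-0.0, -1.0, -0.002], [-0.003, 0.002, -1.0]]
contact_force: [-3.9, 2.0, 1.1]
opening: 0.0235
grasp_force: 30.0
```

arm_command:
  increments:
    - [-0.007,0.016,0,0,1]
    - [-0.013,0.032,0,0,1]
    - [-0.018,0.047,0,0,1]
    - [-0.022,0.061,0,0,1]
    - [-0.026,0.075,0,0,1]
    - [-0.028,0.089,0,0,1]
    - [-0.031,0.102,0,0,1]
    - [-0.033,0.114,0,0,1]

```text
t: 29.25
position: [0.4817, 0.0773, 0.1476]
ee_rot: [[1.0, -0.0, -0.002], [-0.0, -1.0, -0.001], [-0.002, 0.001, -1.0]]
contact_force: [-4.8, 1.3, 0.4]
opening: 0.0232
grasp_force: 30.0
```

```bash
python3 - <<'E'
import json
G=json.load(open('log.json'));G['log']=G['log'][:-8];G['cmd']=G['log'][-1][1:];json.dump(G,open('log.json','w'))
E
python3 step.py stop top,side 16 31.7 0
```

```text
t 29.25 logt 29.25 pos-cmd mm [-0.8 -1.3] z 0.1476 F [-4.8  1.3  0.4]
  top 29.25 52 r 0.1595 psi 3.198 ok
  side 29.3 41 r 0.1576 psi 3.213 ok
J 0.1707 fc 0.0084 psi0 0.708 res [('s', -2.2), ('t', -0.6), ('s', -2.8), ('t', -2.6), ('t', 0.5), ('s', 2.2), ('t', 1.3), ('s', 0.5)]
est psi 28.369 w 0.183 tw -0.234  w range last 4s 0.183..0.954; to mark 0.167 rad
stop plan w range 0.0 0.183 acc -0.15 -0.01
crank rate [0.35, 0.36, 0.34, 0.31, 0.27, 0.23, 0.2, 0.16, 0.13, 0.1, 0.08, 0.05, 0.03, 0.02, 0.01]
[[-0.001, 0.013, 0, 0, 1], [-0.003, 0.028, 0, 0, 1], [-0.004, 0.044, 0, 0, 1], [-0.004, 0.058, 0, 0, 1], [-0.004, 0.072, 0, 0, 1], [-0.003, 0.083, 0, 0, 1], [-0.003, 0.093, 0, 0, 1], [-0.002, 0.101, 0, 0, 1]]
[[0.001, 0.007, 0, 0, 1], [0.002, 0.013, 0, 0, 1], [0.002, 0.017, 0, 0, 1], [0.003, 0.02, 0, 0, 1], [0.003, 0.022, 0, 0, 1], [0.003, 0.024, 0, 0, 1], [0.003, 0.025, 0, 0, 1], [0.003, 0.025, 0, 0, 1]]
```

arm_command:
  increments:
    - [-0.001,0.013,0,0,1]
    - [-0.003,0.028,0,0,1]
    - [-0.004,0.044,0,0,1]
    - [-0.004,0.058,0,0,1]
    - [-0.004,0.072,0,0,1]
    - [-0.003,0.083,0,0,1]
    - [-0.003,0.093,0,0,1]
    - [-0.002,0.101,0,0,1]

```text
t: 30.15
position: [0.4818, 0.0574, 0.1476]
ee_rot: [[1.0, -0.0, -0.001], [-0.0, -1.0, -0.001], [-0.001, 0.001, -1.0]]
contact_force: [-5.0, 0.4, 1.3]
opening: 0.0236
grasp_force: 30.0
```

arm_command:
  increments:
    - [0.001,0.007,0,0,1]
    - [0.002,0.013,0,0,1]
    - [0.002,0.017,0,0,1]
    - [0.003,0.02,0,0,1]
    - [0.003,0.022,0,0,1]
    - [0.003,0.024,0,0,1]
    - [0.003,0.025,0,0,1]
    - [0.003,0.025,0,0,1]

```text
t: 30.95
position: [0.4826, 0.0527, 0.1476]
ee_rot: [[1.0, 0.0, -0.001], [0.0, -1.0, -0.001], [-0.001, 0.001, -1.0]]
contact_force: [-4.1, -1.3, 1.3]
opening: 0.0234
grasp_force: 30.0
```

Run:
```python
from h import *
C=np.array([.565,.067])
for k in range(2):
  for n in['top','side']:
    t=env.state()['t'];r=grab(n)
    if k==0: cv2.imwrite(f'pics/e_{n}.png',r['img'])
    for a,c in red(r):
        p=px2w(r,*c,.095);d=p-C;print(n,t,a,p.round(4),np.hypot(*d).round(3),(np.arctan2(d[1],d[0])+np.pi).round(3))
a=cv2.imread('pics/e_top.png');b=cv2.imread('pics/e_side.png')
cv2.imwrite('pics/e.png',np.hstack([cv2.resize(a[130:230,195:285],(396,440),interpolation=cv2.INTER_CUBIC),cv2.resize(b[170:270,165:255],(396,440),interpolation=cv2.INTER_CUBIC)]))
print(env.state()['position'],env.state()['contact_force'])
```

```text
top 30.95 43 [0.718  0.1069] 0.158 3.397
side 31.0 40 [0.7159 0.1101] 0.157 3.42
top 31.05 44 [0.7181 0.1073] 0.158 3.399
side 31.1 42 [0.716  0.1106] 0.157 3.423
[0.48256687 0.05269801 0.1476128 ] [-5.15255127 -1.68334845  1.03105544]
```

View pics/e.png

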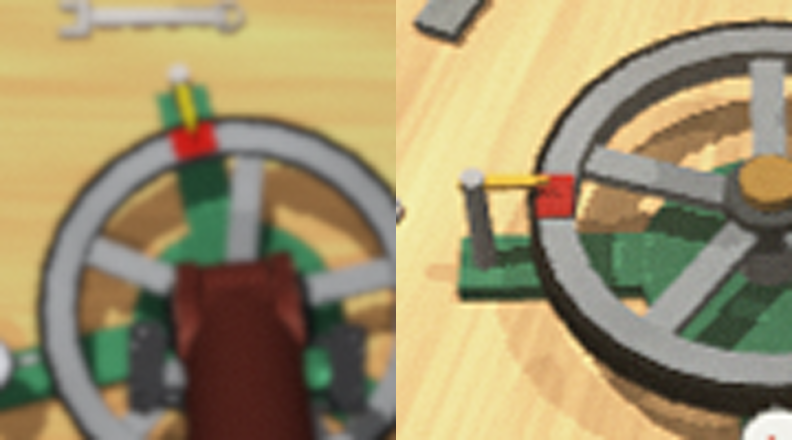

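arm_command:
  increments:
    - [0.001,0.006,0,0,1]
    - [0.003,0.012,0,0,1]
    - [0.004,0.018,0,0,1]
    - [0.005,0.024,0,0,1]
    - [0.006,0.03,0,0,1]
    - [0.007,0.034,0,0,1]
    - [0.007,0.034,0,0,1]
    - [0.007,0.034,0,0,1]

```text
t: 31.95
position: [0.484, 0.0461, 0.1476]
ee_rot: [[1.0, 0.0, -0.0], [0.0, -1.0, -0.001], [-0.0, 0.001, -1.0]]
contact_force: [-5.7, -1.2, 0.5]
opening: 0.0235
grasp_force: 30.0
```

arm_command:
  increments:
    - [0,0,0,0,1]
    - [0,0,0,0,1]
    - [0,0,0,0,1]
    - [0,0,0,0,1]

```text
t: 32.35
position: [0.484, 0.0461, 0.1476]
ee_rot: [[1.0, 0.0, -0.0], [0.0, -1.0, -0.001], [-0.0, 0.001, -1.0]]
contact_force: [-5.7, -1.4, 1.0]
opening: 0.0232
grasp_force: 30.0
```

```bash
cat > chk.py <<'E'
from h import *
C=np.array([.565,.067])
for n in['top','side','top']:
    t=env.state()['t'];r=grab(n)
    for a,c in red(r):
        p=px2w(r,*c,.095);d=p-C;print(n,t,a,p.round(4),np.hypot(*d).round(3),(np.arctan2(d[1],d[0])+np.pi).round(3))
s=env.state();print(s['position'],s['contact_force'],s['opening'])
E
python3 chk.py
```

```text
top 32.35 43 [0.7173 0.1083] 0.158 3.407
side 32.4 44 [0.7161 0.1106] 0.157 3.422
top 32.45 44 [0.7175 0.1086] 0.158 3.408
[0.48403971 0.04615476 0.14763741] [-4.8780476  -1.22430371  1.14028385] 0.023549845111150523
```

At rest on the mark; release and lift.

arm_command:
  increments:
    - [0,0,0,0,0.7]
    - [0,0,0,0,0.5]
    - [0,0,0,0,0.3]
    - [0,0,0,0,0.3]
    - [0,0,0,0,0.3]
    - [0,0,0,0,0.3]
    - [0,0,-0.1,0,0.3]
    - [0,0,-0.2,0,0.3]

```text
t: 33.3
position: [0.4838, 0.0466, 0.1877]
ee_rot: [[1.0, 0.001, -0.002], [0.001, -1.0, -0.0], [-0.002, 0.0, -1.0]]
contact_force: [0.9, -0.2, -0.1]
opening: 0.0652
grasp_force: 0.0
```

arm_command:
  increments:
    - [0,0,-0.1,0,0.3]
    - [0,0,-0.2,0,0.3]
    - [0,0,-0.3,0,0.3]
    - [0,0,-0.4,0,0.3]
    - [0,0,-0.4,0,0.3]
    - [0,0,-0.4,0,0.3]
    - [0,0,-0.4,0,0.3]

```text
t: 34.0
position: [0.4834, 0.0465, 0.2665]
ee_rot: [[1.0, 0.001, -0.002], [0.001, -1.0, -0.0], [-0.002, 0.0, -1.0]]
contact_force: [-0.2, 0.3, 0.4]
opening: 0.0648
grasp_force: 0.0
```

```bash
python3 chk.py
```

```text
top 34.0 42 [0.7175 0.1086] 0.158 3.408
side 34.05 18 [ 0.496 -0.014] 0.106 0.865
side 34.05 44 [0.7158 0.1115] 0.157 3.428
top 34.1 45 [0.7172 0.1086] 0.158 3.409
[0.48364468 0.04655622 0.26668377] [ 0.06356915 -0.30229446  0.24679283] 0.06514733991547703
```

The wheel is at rest with the mark within about 3 mm of the pointer, and the knob is free.

```bash
python3 -c "
from cell import env
print(env.sign_off())"
```

```text
the job is handed in; nothing more can be done
None
```

I ran the wheel at about 15 rpm from roughly t = 10.8 s to 20 s, stopped it with the red patch an estimated 3 mm from the pointer tip, let go of the knob and handed the job in at about 34 s; the speeds come from camera readings and a fitted model, and no verdict was shown.

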